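# Wring a half-cell block onto the flow-cell foot

### The arm

A 6-joint arm with a two-finger parallel gripper is mounted at the origin on the work surface. World frame = base frame: x ahead of the robot, y to its left, z up, the work surface at z = 0. Lengths are in m, angles in rad, forces in N, time in s.
With the tool pointing down it reaches from about 0.325 to 0.925 m from the base axis. Payload 3.1 kg.
Tool frame: the origin (TCP) lies on the centre line of the jaws, within the pads' length; the fingertips stand 11 mm ahead of it and the grasp point (between the pads) lies 8 mm behind it; x points along the fingers, y is the direction in which the jaws open and shut, and the axes are right-handed (so a half turn about x gives the same grasp; the last joint's range is limited). The gripper opens to 85 mm and grips with 20 to 120 N. Pads are 22 mm wide; open, the fingers measure 114 mm over their backs; the gripper's body (76 mm by 85 mm) begins 54 mm behind the grasp point. The pads swing forward as they close: fully open they stand 13 mm farther back than shut.
Start: joints at [1.14, 0.217, 1.613, -0, 1.311, -0.112], TCP at [0.196, 0.594, 0.242] pointing down, gripper open.
Joint ranges: [-2.75, 2.75], [-0.78, 2.1], [0.31, 2.55], [-1.13, 4.27], [0.13, 2.63], [-2.58, 2.58]. Speed limits (rad/s): [2.79, 2.79, 3.14, 3.14, 3.14, 3.14].

### API

Orientations are given as a unit quaternion [w, x, y, z].
In Python, from bench import r gives the robot as it stands. The module is installed in compiled form; this text tells all that it offers.
- The arm moves only by the shell command python3 -m pendant 'ROWS' [FORCE]. ROWS is JSON, a list that holds one entry, the list of rows, each a list of 5 numbers: the shift along the tool's x, y, z in mm, then the turn about the tool's x in degrees, then the opening in per cent of the stroke, from 0 (shut) to 100 (fully open). A call has exactly 5 rows; each row shifts and turns the commanded pose from where the row before left it, along the tool's axes as they then stand; what a row does not reach is not made up. A row lasts 1/8 s, in which the tool goes at most 62.5 mm and 10.7 degrees, less where a joint would pass 70% of its speed; a pose out of reach is approached as far as the arm can. A call with a gripper value outside its range is refused whole. The fingers move at their own pace and stop on an object; FORCE is the grip in N (left out, the last holds). Time passes only in rows, so rows that do not move let the fingers close, or fill a call up. It gives the time, the measured TCP pose, the force and the opening at its end, in the units of the state.
- r.get_state(): the state, without advancing time (a new reading comes with each control period).
- r.snapshot(name): name is "scene" or "top" or "wrist"; returns a dict with "frame" (420x560x3 uint8, red, green, blue), "range_z" (420x560 float32, m along the optical axis (not along the pixel's ray), 0 where there is no reading), "K" (3x3 intrinsics, pixels), "rvec" (rotation vector, rad) and "tvec" (3), from world to camera coordinates, as OpenCV has them. Camera axes: x right, y down, z forward; pixel columns grow to the right and rows downward; lengths in m; the calibration is good to about 2 mm. A picture is of the moment at which its call begins.
- r.job_done(): hands the job in, once; it reports no verdict.
Trained networks look in a picture, given as the dict that the camera call returned (one of the last four; its "shot" number tells which), for a name from the list of things; names that differ only in an ending like _2 or _b are one class to them, and where a whole thing is asked for, a point or a joint stands for the part that bears it (a point fixed in the world has none). Each returns a list of dicts, best first, with "conf" (0 to 1); they miss things now and then, are a little off and sometimes report something else, mostly with a low value. They report only what shows in the picture. A call takes as long as a camera call. They do not tell look-alikes from the thing itself.
- r.recognise(picture, label): "uv" ([column, row] in pixels, amid what is visible of it).
- r.silhouettes(picture, label): "mask" (420x560 bool, what is visible of it) and "uv" ([column, row] in pixels, amid what is visible of it).
- r.place_of(picture, label): "uv" ([column, row] in pixels: a listed point, or the origin of a listed thing).
The state is a dict: "clock": time; "qpos": joint angles; "dq": joint speeds; "tau": joint torques, N m; "position": TCP position; "tool_rot": TCP orientation; "wrist_force": force on the tool from outside, world axes, zero at the start; "moment": the same for the moment, N m; "grip_width": finger opening in m.
Only numpy, scipy, OpenCV 4.12 (cv2) and the standard library are available. Lean on these libraries where they do the work, as an engineer would, in place of code of your own. Each camera call takes 0.05 s, during which the arm holds its last target. There are 200 camera calls.

### The job

Reach into the narrow clear dry box with the long picker, rake the brass half-cell block out onto the bench, and lay the picker back down on the bench. Then wring the block onto the flow-cell foot: set it flat on the lapped steel face so that it laps over about half to two thirds of the face, overhanging the open end, and slide it along, lightly pressed to the face all the way, until it is home at the blue stop and flush with the face on all sides; never lower it straight on from above, press gently, and leave it there. Do not disturb the bottles, the vial or the valve.

Things in the scene. Friction and masses are not known exactly. Their poses are not given: they have to be found in the camera images.
- block: Loose brass half-cell block, a plain cuboid 64 (its x) x 40 (its y) x 30 mm high, about 0.25 to 0.5 kg, two small black ports flush in its top. Origin at the centre of its underside, x along its length, z up. It starts on the bench inside the dry box, roughly along the box, and is the same either way round. Its underside is the lapped face. Once out it can be gripped across its 40 mm width.
- drybox: Fixed clear acrylic dry box with blue edge trim, open at one end only, without a floor (the block lies directly on the bench). Outside 140 (x) x 68 (y) x 86 mm high, inside 60 mm wide and 82 mm high; roof and sides 4 mm thick. Origin at the centre of its underside; the open mouth lies at x = -70 mm and faces its -x, the inner face of the back wall lies at x = +66 mm. A gripper does not fit in.
- picker: Loose long-reach picker, about 0.1 kg, lying upright on the bench on its handle and rake. Red handle 70 (x) x 16 (y) x 34 mm high, origin at the centre of the handle's underside. From the handle a 6 mm round steel rod runs along +x with its axis 30 mm above the origin's level to x = 200 mm, where a leg goes down to the rake. To grip it, take the handle across its 16 mm width.
- picker_rake (a point): Lower edge of the picker's rake, at picker x = 200 mm, level with the handle's underside. The rake is a cross bar 6 mm thick (picker x), 26 mm wide (picker y) and 12 mm high; with the leg above it, it leaves 27 mm free below the rod.
- cell: Fixed flow-cell foot: aluminium base plate 110 x 70 x 12 mm (x from -52 to +58 mm), on it a steel pedestal 64 (x) x 40 (y) mm whose lapped top face is 50 mm above the bench, and at its +x end a blue stop 44 mm wide (x from +32 to +42 mm) that rises 16 mm above the face. Origin at the bench, below the centre of the face. The open end is the -x end; the block slides along +x to the stop.
- cell_face (a point): Centre of the lapped top face of the flow-cell foot, axes as cell. The block is home when its underside centre is here and its length is along x.
- reagent: Bystander: amber reagent bottle, 48 mm wide, 110 mm high, origin at the centre of its underside; stands beside the foot at its +y side.
- vial: Bystander: small glass vial, 36 mm wide, 60 mm high, origin at the centre of its underside; stands near the mouth of the dry box.
- electrolyte: Bystander: white electrolyte bottle, 64 mm wide, 170 mm high, origin at the centre of its underside.
- valve: Bystander: small ball valve with a red lever, about 70 x 22 x 39 mm high, origin at the centre of its underside; lies beside the foot at its -y side.
Not all that is in view belongs to the job. What is meant by the picker is not green or turquoise, and is the larger of those in its own colour.

How it is judged:
By the outcome, as a careful person would: the job done as asked, in the order asked, and still so for the second after the job is handed in, with the robot touching nothing.
It also fails if it takes over 72 s, if anything falls off the work surface, if the arm or the gripper's body presses on something with over 40 N, if the wrist force passes 120 N, or if a joint passes its speed limit or range.

## Working session

There is one attempt and no reset: what is moved stays moved. The work goes in short steps, Python scripts to look and compute and a shell command to move; the robot and the scene stay as the last step left them, time stands still between calls to the robot, and variables do not carry over. Pictures are saved under pics/ and viewed, about 8 in all and at most 12, crops included, and the job is handed in when it is done.

```bash
mkdir -p pics; cat > h.py <<'E'
import numpy as np, cv2
from bench import r
from scipy.spatial.transform import Rotation as R
def cam(s):
    Rm=cv2.Rodrigues(np.array(s["rvec"],float))[0]; return Rm,np.array(s["tvec"],float).ravel(),np.array(s["K"],float)
def ray(s,uv,z):
    Rm,t,K=cam(s); d=Rm.T@np.linalg.inv(K)@np.array([uv[0],uv[1],1.]); c=-Rm.T@t
    return c+d*(z-c[2])/d[2]
def cloud(s):
    Rm,t,K=cam(s); Z=s["range_z"]; v,u=np.indices(Z.shape)
    P=np.stack([(u-K[0,2])/K[0,0]*Z,(v-K[1,2])/K[1,1]*Z,Z],-1)
    W=(P-t)@Rm; W[Z<=0]=np.nan; return W
def proj(s,P):
    Rm,t,K=cam(s); p=(np.atleast_2d(P)@Rm.T+t)@K.T; return p[:,:2]/p[:,2:]
def save(s,n): cv2.imwrite(f"pics/{n}.png",cv2.cvtColor(s["frame"],cv2.COLOR_RGB2BGR))
def st():
    s=r.get_state(); q=s["tool_rot"]; M=R.from_quat([q[1],q[2],q[3],q[0]]).as_matrix()
    return s,np.array(s["position"]),M
E
python3 - <<'E'
from h import *
np.set_printoptions(precision=4,suppress=True)
s,p,M=st(); print(p,s["tool_rot"]); print(M)
a={n:r.snapshot(n) for n in("scene","top")}
for n,x in a.items():
    save(x,n+"0")
    for l in("block","drybox","picker","picker_rake","cell","cell_face","reagent","vial","electrolyte","valve"):
        print(n,l,[(np.round(d["uv"]),round(d["conf"],2),np.round(ray(x,d["uv"],0.05 if l=="cell_face" else 0.),3)[:2]) for d in r.place_of(x,l)])
cv2.imwrite("pics/both.png",cv2.cvtColor(np.hstack([a["top"]["frame"],a["scene"]["frame"]]),cv2.COLOR_RGB2BGR))
E
```

```text
[0.1955 0.5928 0.2409] [ 0.6979  0.1114  0.6984 -0.1131]
[[-0.001   0.3134  0.9496]
 [-0.0022  0.9496 -0.3134]
 [-1.     -0.0024 -0.0003]]
scene block [(array([353., 263.]), 0.17, array([0.354, 0.182]))]
scene drybox [(array([305., 342.]), 0.92, array([0.558, 0.27 ]))]
scene picker [(array([364., 313.]), 0.83, array([0.418, 0.289])), (array([279., 229.]), 0.75, array([0.441, 0.001])), (array([321., 125.]), 0.75, array([ 0.098, -0.268])), (array([277., 169.]), 0.62, array([ 0.325, -0.18 ]))]
scene picker_rake [(array([421., 295.]), 0.9, array([0.284, 0.327])), (array([262., 132.]), 0.81, array([ 0.272, -0.342])), (array([353., 267.]), 0.75, array([0.361, 0.189])), (array([257., 203.]), 0.69, array([ 0.441, -0.102]))]
scene cell [(array([183., 198.]), 0.9, array([ 0.595, -0.231])), (array([186., 298.]), 0.43, array([0.719, 0.043]))]
scene cell_face [(array([180., 187.]), 0.94, array([ 0.599, -0.225]))]
scene reagent [(array([197., 232.]), 0.97, array([ 0.616, -0.108]))]
scene vial [(array([243., 307.]), 0.88, array([0.624, 0.133]))]
scene electrolyte [(array([186., 300.]), 0.8, array([
[... 258 characters left out ...]
0.105, -0.258])), (array([273., 213.]), 0.77, array([ 0.442, -0.011])), (array([162., 220.]), 0.53, array([0.418, 0.296])), (array([325., 254.]), 0.46, array([ 0.33 , -0.155]))]
top picker_rake [(array([307., 211.]), 0.72, array([ 0.451, -0.106])), (array([205., 242.]), 0.64, array([0.358, 0.175])), (array([392., 274.]), 0.61, array([ 0.279, -0.339]))]
top cell [(array([349., 162.]), 0.81, array([ 0.598, -0.226]))]
top cell_face [(array([352., 152.]), 0.66, array([ 0.609, -0.227]))]
top reagent [(array([312., 160.]), 0.74, array([ 0.599, -0.119]))]
top vial []
top electrolyte [(array([256., 120.]), 0.97, array([0.718, 0.045]))]
top valve [(array([389., 158.]), 0.74, array([ 0.613, -0.344]))]
```

View pics/top0.png

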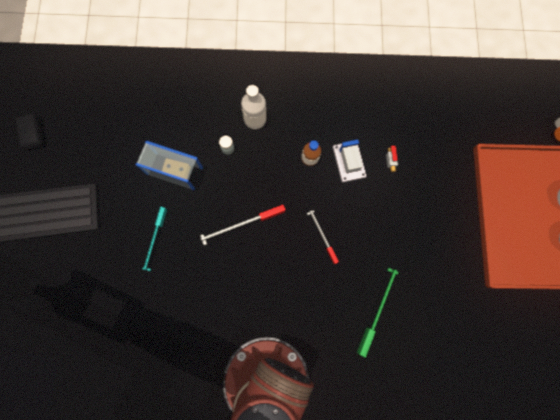

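View pics/scene0.png

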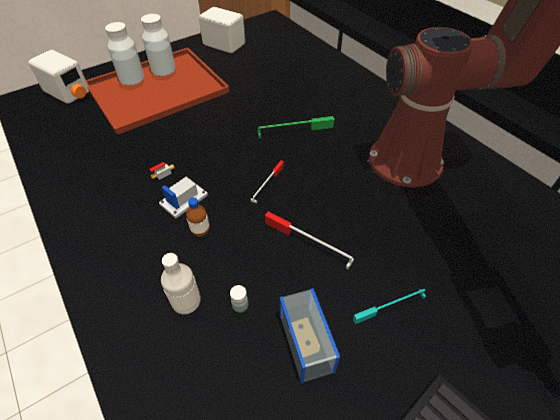

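The top view (1 px ≈ 3 mm) shows the dry box at (170,165) with the block inside and its mouth towards the vial at (227,145). The larger red picker has its handle at (272,213) and its rake at (204,240); the smaller red one at (323,238) is a decoy. The cell foot is at (349,160) with its stop pointing world +x. Next I'll fit these numerically.

```bash
python3 - <<'E'
from h import *
np.set_printoptions(precision=4,suppress=True)
out=[]
for n in("top","scene"):
    x=r.snapshot(n); W=cloud(x); f=x["frame"].astype(int); hsv=cv2.cvtColor(x["frame"],cv2.COLOR_RGB2HSV)
    inb=(abs(W[...,0]-.55)<.45)&(abs(W[...,1])<.5)
    blue=(hsv[...,0]>95)&(hsv[...,0]<130)&(hsv[...,1]>110)&(hsv[...,2]>60)&inb
    red=((hsv[...,0]<8)|(hsv[...,0]>172))&(hsv[...,1]>150)&(hsv[...,2]>70)&inb
    def rect(m,lab):
        P=W[m]; 
        if len(P)<8: print(n,lab,len(P));return
        c,(a,b),ang=cv2.minAreaRect(P[:,:2].astype(np.float32)*1000)
        print(n,lab,len(P),np.round(c,1),np.round((a,b),1),round(ang,1),"z",np.nanpercentile(P[:,2],[5,50,95]))
    rect(blue&(abs(W[...,1]-.27)<.12)&(W[...,2]>.07),"boxtrim")
    rect(blue&(abs(W[...,1]+.226)<.06)&(W[...,2]<.075),"stop")
    rect(red&(abs(W[...,0]-.44)<.06)&(abs(W[...,1])<.06),"handle")
    bm=r.silhouettes(x,"block")
    for d in bm[:2]: rect(d["mask"],"block%.2f"%d["conf"])
    rect((abs(W[...,0]-.598)<.06)&(abs(W[...,1]+.226)<.045)&(abs(W[...,2]-.05)<.006),"face")
    rod=(abs(W[...,0]-.4)<.07)&(abs(W[...,1]-.1)<.12)&(W[...,2]>.02)&(W[...,2]<.045)&(f.min(-1)>60)
    P=W[rod]; 
    if len(P)>5:
        v=cv2.fitLine(P[:,:2].astype(np.float32),cv2.DIST_HUBER,0,.01,.01).ravel(); print("rod",v,np.degrees(np.arctan2(v[1],v[0])),P[:,1].max(),P[P[:,1].argmax()])
    u0,v0={"top":(120,120),"scene":(265,275)}[n]; w,h=(130,80) if n=="top" else (100,115)
    c=x["frame"][v0:v0+h,u0:u0+w]; out.append(cv2.resize(c,(390,int(390*h/w)),interpolation=cv2.INTER_CUBIC))
H=max(o.shape[0] for o in out); out=[cv2.copyMakeBorder(o,0,H-o.shape[0],0,0,cv2.BORDER_CONSTANT) for o in out]
cv2.imwrite("pics/box.png",cv2.cvtColor(np.hstack(out),cv2.COLOR_RGB2BGR))
E
```

```text
top boxtrim 285 [559.5 271.1] [143.1  71.4] 72.4 z [0.0743 0.0872 0.0901]
top stop 92 [ 645.2 -226.3] [37.  67.9] 12.6 z [-0.0012  0.0652  0.0686]
top handle 229 [444.7  -7.2] [25.4 76.4] 21.9 z [-0.0004  0.0328  0.0369]
top face 356 [ 599.7 -226.2] [75.4 43.8] 14.8 z [0.0465 0.0503 0.0541]
rod [ 0.3778 -0.9259  0.4053  0.076 ] -67.8056 0.177680405746338 [0.3625 0.1777 0.0309]
scene boxtrim 522 [559.7 272.8] [143.3  70.8] 72.5 z [0.0831 0.0859 0.0881]
scene stop 192 [ 605.8 -215.6] [68.7 47.4] 2.4 z [0.0205 0.0503 0.066 ]
scene handle 345 [432.3 -15.5] [44.6 90.2] 22.6 z [0.0002 0.0259 0.0346]
scene block0.29 3536 [550.  275.5] [142.3  92.3] 71.6 z [0.0205 0.0848 0.0873]
scene face 313 [ 600.3 -222.8] [75.3 44. ] 13.0 z [0.0455 0.049  0.0515]
rod [ 0.3784 -0.9256  0.3942  0.1105] -67.76236 0.18154604543222685 [0.365  0.1815 0.0278]
```

View pics/box.png

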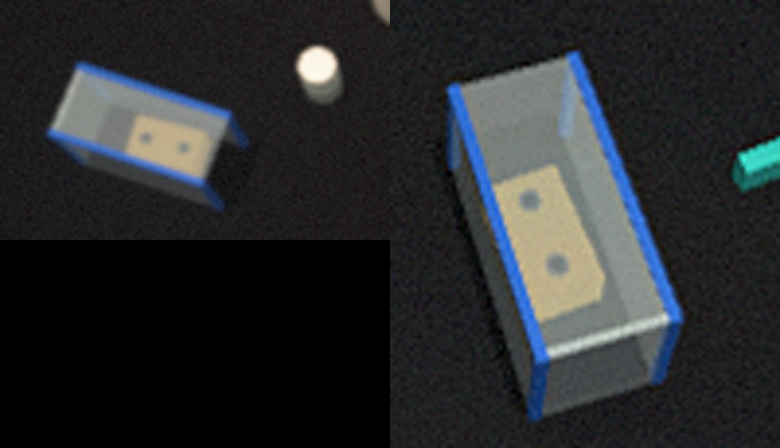

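```bash
python3 - <<'E'
from h import *
np.set_printoptions(precision=4,suppress=True)
c=np.array([.5596,.272]); h=np.radians(72.4); B=np.array([[np.cos(h),np.sin(h)],[-np.sin(h),np.cos(h)]])
for n,pp in(("top",[(168.3,165.7),(181.3,169.3)]),("scene",[(300.9,326.3),(307.8,342.7)])):
    x=r.snapshot(n); q=np.array([ray(x,p,.03)[:2] for p in pp]); m=q.mean(0); d=q[0]-q[1]
    print(n,"ports",q.ravel(),"mid",m,"in box",B@(m-c),"head",np.degrees(np.arctan2(d[1],d[0]))%180)
    W=cloud(x); hsv=cv2.cvtColor(x["frame"],cv2.COLOR_RGB2HSV)
    red=((hsv[...,0]<8)|(hsv[...,0]>172))&(hsv[...,1]>150)&(hsv[...,2]>70)&(abs(W[...,0]-.44)<.06)&(abs(W[...,1])<.06)&(W[...,2]>.029)
    P=W[red]; print(len(P),[(np.round(a,1)) for a in cv2.minAreaRect(P[:,:2].astype(np.float32)*1000)],P.mean(0))
    print("vial",[(np.round(ray(x,d["uv"],0),3),round(d["conf"],2)) for d in r.recognise(x,"vial")])
    s0=(hsv[...,0]>95)&(hsv[...,0]<130)&(hsv[...,1]>110)&(abs(W[...,1]+.226)<.045)&(abs(W[...,0]-.64)<.03)&(W[...,2]>.058)&(W[...,2]<.072)
    P=W[s0]; print("stop",len(P),[(np.round(a,1)) for a in cv2.minAreaRect(P[:,:2].astype(np.float32)*1000)])
s,p,M=st()
t=np.array([.4385,-.004,.2])-p; print("shift tool mm",M.T@t*1000,"tooly heading",np.degrees(np.arctan2(M[1,1],M[0,1])))
E
```

```text
top ports [0.564  0.2812 0.5545 0.245 ] mid [0.5592 0.2631] in box [-0.0086 -0.0023] head 75.31674789288773
154 [array([440.2,  -7.6]), array([16.1, 69.1]), np.float64(22.8)] [ 0.4399 -0.0078  0.0343]
vial [(array([0.633, 0.127, 0.   ]), 0.48)]
stop 71 [array([ 630.5, -218.1]), array([11.2, 43.8]), np.float64(14.8)]
scene ports [0.5549 0.2479 0.5635 0.2827] mid [0.5592 0.2653] in box [-0.0065 -0.0017] head 76.00960134508695
158 [array([441. ,  -5.1]), array([18.4, 67.3]), np.float64(22.7)] [ 0.442  -0.0047  0.0323]
vial [(array([0.626, 0.111, 0.   ]), 0.78)]
stop 73 [array([ 631.8, -216.1]), array([11.1, 47.5]), np.float64(14.1)]
shift tool mm [  42.3301 -491.3826  417.6446] tooly heading 71.73457321915895
```

```bash
python3 -m pendant '[[[0,-44.7,38,0,60],[0,-44.7,38,0,60],[0,-44.7,38,0,60],[0,-44.7,38,0,60],[0,-44.7,38,0,60]]]' && python3 -m pendant '[[[0,-44.7,38,0,60],[0,-44.7,38,0,60],[0,-44.7,38,0,60],[0,-44.7,38,0,60],[0,-44.7,38,0,60]]]' && python3 -m pendant '[[[8,-44.7,38,0,60],[8,0,0,10.2,60],[8,0,0,10,60],[8,0,0,10,60],[8,0,0,10,60]]]' && python3 -m pendant '[[[0,0,0,9,60],[0,0,0,0,60],[0,0,0,0,60],[0,0,0,0,60],[0,0,0,0,60]]]'
cat > look.py <<'E'
from h import *
import sys
np.set_printoptions(precision=4,suppress=True)
x=r.snapshot("wrist"); save(x,sys.argv[1]); W=cloud(x); hsv=cv2.cvtColor(x["frame"],cv2.COLOR_RGB2HSV)
s,p,M=st(); print(p,"heady",np.degrees(np.arctan2(M[1,1],M[0,1])),"F",np.array(s["wrist_force"]),"q",np.array(s["qpos"]),"w",s["grip_width"])
red=((hsv[...,0]<8)|(hsv[...,0]>172))&(hsv[...,1]>150)&(hsv[...,2]>70)&(W[...,2]>.028)&(W[...,2]<.045)
n,l,stt,_=cv2.connectedComponentsWithStats(red.astype(np.uint8))
for i in range(1,n):
    if stt[i,4]>150: P=W[l==i]; print("red",stt[i],[np.round(a,1) for a in cv2.minAreaRect(P[:,:2].astype(np.float32)*1000)],np.median(P[:,2]))
E
python3 look.py w1
```

```text
clock: 2.12
position: [0.3068, 0.3201, 0.2426]
tool_rot: [0.699, 0.112, 0.698, -0.112]
wrist_force: [0.9, -0.4, 1.1]
grip_width: 0.0514
clock: 2.75
position: [0.4172, 0.0481, 0.2429]
tool_rot: [0.699, 0.112, 0.697, -0.112]
wrist_force: [0.1, 0.2, -0.0]
grip_width: 0.0512
clock: 3.38
position: [0.4388, -0.0046, 0.2022]
tool_rot: [0.616, 0.347, 0.616, -0.347]
wrist_force: [1.0, 0.3, 0.2]
grip_width: 0.0514
clock: 4.0
position: [0.4388, -0.0044, 0.2024]
tool_rot: [0.588, 0.393, 0.588, -0.392]
wrist_force: [-0.0, 0.5, 0.7]
grip_width: 0.0514
[ 0.4387 -0.0044  0.2024] heady 22.5635284289175 F [ 0.1423 -0.0217 -0.3833] q [-0.1703 -0.1556  2.0736  0.      1.2234 -0.5641] w 0.05161766921994736
```

View pics/w1.png

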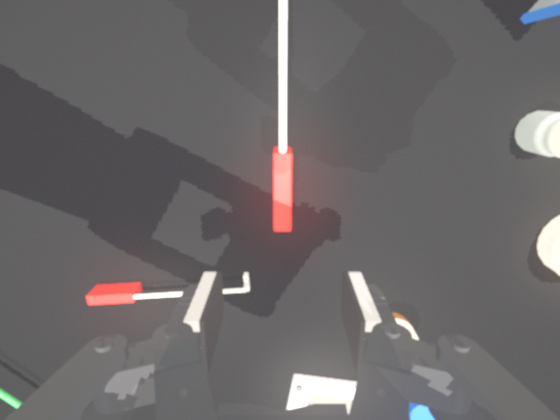

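The wrist view shows the handle at columns 273–293, rows 148–231. It is centred between the fingers and parallel to them.

```bash
python3 - <<'E'
from h import *
np.set_printoptions(precision=4,suppress=True)
x=r.snapshot("wrist"); s,p,M=st(); hsv=cv2.cvtColor(x["frame"],cv2.COLOR_RGB2HSV)
red=((hsv[...,0]<10)|(hsv[...,0]>170))&(hsv[...,1]>130)&(hsv[...,2]>60); red[:, :240]=0; red[:,330:]=0; red[270:]=0
v,u=np.where(red); print(len(u),u.min(),u.max(),v.min(),v.max(), np.nanmedian(cloud(x)[red],0))
Q=np.array([ray(x,q,.034)[:2] for q in zip(u,v)]); rc=cv2.minAreaRect((Q*1000).astype(np.float32)); print(rc)
c=np.array([*rc[0],24])/1000
print("shift tool", M.T@(c-p)*1000)
W=cloud(x)
rod=(W[...,2]>.022)&(W[...,2]<.042); rod[:, :260]=0; rod[:,310:]=0; rod[140:]=0
P=W[rod]; a=cv2.fitLine(P[:,:2].astype(np.float32),cv2.DIST_HUBER,0,.01,.01).ravel(); print("rod",len(P),a,np.degrees(np.arctan2(a[1],a[0])))
E
```

```text
773 272 292 147 232 [ 0.4459 -0.0243  0.0335]
((438.61187744140625, -4.964015960693359), (17.501800537109375, 74.4496078491211), 22.59561538696289)
shift tool [178.3709  -0.3437   0.4662]
rod 1020 [ 0.3798 -0.9251  0.4016  0.0842] -67.680725
```

```bash
python3 -m pendant '[[[60,0,0,0,60],[60,0,0,0,60],[50,0,0,0,60],[16,0,0.5,0,60],[0,0,0,0,60]]]' 70 && python3 -m pendant '[[[0,0,0,0,0],[0,0,0,0,0],[0,0,0,0,0],[0,0,0,0,0],[0,0,0,0,0]]]' 70 && python3 -m pendant '[[[-10,0,0,0,0],[-10,0,0,0,0],[-20,0,0,0,0],[-40,0,0,0,0],[0,0,0,0,0]]]' 70
python3 - <<'E'
from h import *
np.set_printoptions(precision=4,suppress=True)
s,p,M=st(); print(p,M,s["wrist_force"],s["grip_width"],s["qpos"])
# target: picker origin/jaw at box x=-200-?; 
c=np.array([.5596,.272]); h=np.radians(72.4); e=np.array([np.cos(h),np.sin(h)])
for bx in(-310,-155): print(bx,c+e*bx/1000)
E
```

```text
clock: 4.72
position: [0.4386, -0.0049, 0.016]
tool_rot: [0.588, 0.392, 0.589, -0.393]
wrist_force: [0.7, -0.8, 0.8]
grip_width: 0.0509
clock: 5.35
position: [0.4413, -0.0053, 0.0186]
tool_rot: [0.59, 0.393, 0.587, -0.392]
wrist_force: [0.1, -0.2, 6.8]
grip_width: 0.0146
clock: 5.98
position: [0.4421, -0.0054, 0.1]
tool_rot: [0.591, 0.394, 0.585, -0.391]
wrist_force: [0.0, 0.3, -1.0]
grip_width: 0.0146
[ 0.4421 -0.0054  0.1   ] [[ 0.0084  0.9236  0.3833]
 [-0.0014  0.3833 -0.9236]
 [-1.      0.0072  0.0045]] [ 0.0269  0.3387 -1.0134] 0.014587131101252973 [-0.1712 -0.0002  2.1474  0.      0.9859 -0.5645]
-310 [ 0.4659 -0.0235]
-155 [0.5127 0.1243]
```

```bash
python3 -m pendant '[[[0,15,26,0,0],[0,0,0,10,0],[0,0,0,10,0],[0,0,0,10,0],[0,0,0,10,0]]]' && python3 -m pendant '[[[10,0,0,0,0],[0,0,0,0,0],[0,0,0,0,0],[0,0,0,0,0],[0,0,0,0,0]]]'
cat > pk.py <<'E'
from h import *
import sys
np.set_printoptions(precision=4,suppress=True)
s,p,M=st(); print("tcp",p,"heady",np.degrees(np.arctan2(M[1,1],M[0,1])),"x axis",M[:,0])
c=np.array([.5596,.272]); h=np.radians(72.4); B=np.array([[np.cos(h),np.sin(h)],[-np.sin(h),np.cos(h)]])
print("tcp in box",B@(p[:2]-c)*1000)
for n in("top","scene"):
    x=r.snapshot(n); save(x,n+sys.argv[1]); W=cloud(x)
    D=W-p; bx=(W[...,:2]-c)@B.T; tb=bx-B@(p[:2]-c)
    m=(tb[...,0]>.05)&(tb[...,0]<.185)&(abs(tb[...,1])<.03)&(abs(W[...,2]-p[2])<.05)&(W[...,2]>.012)&(x["frame"].min(-1)>60)
    P=W[m]
    if len(P)>8:
        a=cv2.fitLine(bx[m].astype(np.float32),cv2.DIST_HUBER,0,.001,.001).ravel(); 
        k=a[1]/a[0]; print(n,"rod in box frame: angle",np.degrees(np.arctan(k)),"y at mouth",(a[3]+k*(-.07-a[2]))*1000,"z fit",np.polyfit(tb[m][:,0],P[:,2],1),len(P))
    for d in r.place_of(x,"picker_rake"):
        q=ray(x,d["uv"],p[2]-.018); print(n,"rake",round(d["conf"],2),np.round(d["uv"]),B@(q[:2]-c)*1000)
E
python3 pk.py 1
```

```text
clock: 6.6
position: [0.4615, -0.0229, 0.0951]
tool_rot: [-0.416, -0.571, -0.417, 0.572]
wrist_force: [-0.0, -0.2, -1.4]
grip_width: 0.0146
clock: 7.22
position: [0.4629, -0.0232, 0.0865]
tool_rot: [0.419, 0.57, 0.418, -0.57]
wrist_force: [-0.4, -0.2, -2.0]
grip_width: 0.0148
tcp [ 0.4629 -0.0232  0.0865] heady -17.444231989014224 x axis [ 0.0005 -0.0001 -1.    ]
tcp in box [-310.5903    2.9075]
top rod in box frame: angle 0.36434808 y at mouth 4.194504 z fit [0.002  0.1006] 79
top rake 0.91 [393. 272.] [-648.293    87.2997]
top rake 0.72 [146. 265.] [-47.225  267.7437]
top rake 0.71 [307. 211.] [-390.7843    4.7288]
top rake 0.69 [207. 177.] [-112.5421    2.7534]
scene rod in box frame: angle 0.2801308 y at mouth 3.1429229 z fit [0.0022 0.0994] 133
scene rake 0.98 [291. 283.] [-104.1699    0.2956]
scene rake 0.73 [422. 297.] [  0.7575 243.4638]
```

View pics/scene1.png

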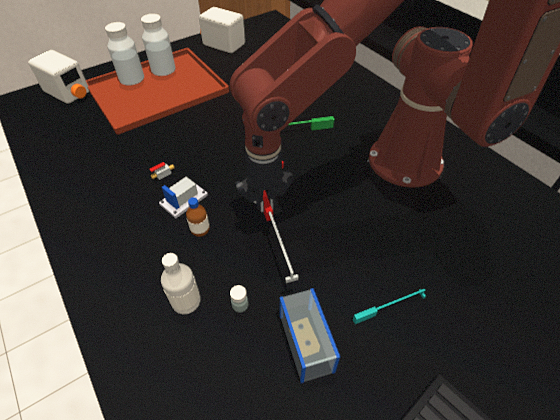

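```bash
python3 - <<'E'
from h import *
x=r.snapshot("wrist"); Rm,t,K=cam(x); s,p,M=st(); print("cam in tool mm",M.T@(-Rm.T@t-p)*1000)
E
python3 -m pendant '[[[28,2.5,0,0,0],[0,0,0,0,0],[0,0,-30,0,0],[0,0,-30,0,0],[0,0,0,0,0]]]' && python3 pk.py 2
```

```text
cam in tool mm [-131.79215895   -0.62661204  -83.06519627]
clock: 8.1
position: [0.4841, 0.0346, 0.0594]
tool_rot: [0.419, 0.57, 0.419, -0.569]
wrist_force: [1.1, 0.7, -0.9]
grip_width: 0.0149
tcp [0.4841 0.0346 0.0594] heady -17.312867217003852 x axis [ 0.0016  0.     -1.    ]
tcp in box [-249.1442    0.1577]
top rod in box frame: angle -2.9972904 y at mouth 0.29043007 z fit [0.3391 0.0232] 112
top rake 0.67 [393. 271.] [-655.5085   78.8298]
top rake 0.66 [146. 265.] [-38.338  270.1138]
top rake 0.63 [308. 210.] [-392.5121   -4.5758]
scene rod in box frame: angle 0.2499856 y at mouth 0.56101066 z fit [0.1111 0.0613] 206
scene rake 0.85 [420. 292.] [-20.3172 257.6132]
```

```bash
python3 -m pendant '[[[0,0,-25,0,0],[0,0,-25,0,0],[0,0,-25,0,0],[0,0,-17,0,0],[0,0,0,0,0]]]' && python3 pk.py 3 && python3 - <<'E'
import cv2,numpy as np
a=cv2.imread("pics/scene3.png")[270:385,240:350]; b=cv2.imread("pics/top3.png")[130:210,125:235]
a=cv2.resize(a,None,fx=4,fy=4,interpolation=2); b=cv2.resize(b,(360,262),interpolation=2)
b=cv2.copyMakeBorder(b,0,a.shape[0]-262,0,0,0); cv2.imwrite("pics/c3.png",np.hstack([a,b])[:600,:800])
E
```

```text
clock: 8.93
position: [0.511, 0.1213, 0.0584]
tool_rot: [0.419, 0.57, 0.418, -0.57]
wrist_force: [-0.6, -0.1, -0.5]
grip_width: 0.0147
tcp [0.511  0.1213 0.0584] heady -17.40460233550681 x axis [ 0.0002 -0.0002 -1.    ]
tcp in box [-158.3143    0.7822]
top rod in box frame: angle -85.84016 y at mouth 1175.0159 z fit [0.0343 0.0804] 205
top rake 0.95 [391. 273.] [-653.8996   87.0186]
top rake 0.61 [386. 160.] [-558.2392 -209.5032]
top rake 0.44 [309. 211.] [-396.8034   -3.8964]
scene rod in box frame: angle -0.33136103 y at mouth 0.89349765 z fit [0.0291 0.0808] 1516
scene rake 0.43 [255. 203.] [-361.8335  -11.9936]
```

View pics/c3.png

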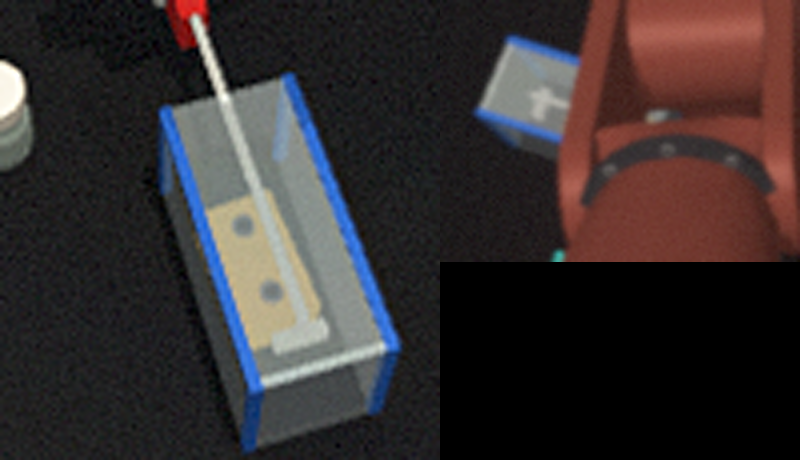

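```bash
python3 - <<'E'
from h import *
c=np.array([.5596,.272]); h=np.radians(72.4); B=np.array([[np.cos(h),np.sin(h)],[-np.sin(h),np.cos(h)]])
x=r.snapshot("scene")
for n,q,z in(("rake top",(300,330),.052),("rake bot",(300,345),.040),("blk farL",(252,348),.03),("blk farR",(322,303),.03),("blk nearL",(205,208),.03),("blk nearR",(272,192),.03),("back roof L",(260,386),.086),("back roof R",(398,345),.086)):
    print(n,B@(ray(x,(q[0]/4+240,q[1]/4+270),z)[:2]-c)*1000)
E
```

```text
rake top [40.58085323  2.36772627]
rake bot [43.39766496  2.17685191]
blk farL [ 35.14632808 -18.53965638]
blk farR [24.06164356 21.23777768]
blk nearL [-38.55585832 -18.67318914]
blk nearR [-37.09229908  16.80383036]
back roof L [ 69.75917646 -29.08082294]
back roof R [70.06618818 35.48073925]
```

```bash
python3 -m pendant '[[[0,0,-7,0,0],[0,0,0,0,0],[6,0,0,0,0],[6,0,0,0,0],[0,0,0,0,0]]]' && python3 -m pendant '[[[5,0,0,0,0],[5,0,0,0,0],[5,0,0,0,0],[5,0,0,0,0],[0,0,0,0,0]]]' && python3 pk.py 4 | grep tcp
```

```text
clock: 9.8
position: [0.5119, 0.1276, 0.0453]
tool_rot: [-0.418, -0.569, -0.419, 0.571]
wrist_force: [-0.9, 0.1, -1.7]
grip_width: 0.0149
clock: 10.42
position: [0.5123, 0.1277, 0.0256]
tool_rot: [-0.418, -0.57, -0.419, 0.571]
wrist_force: [-0.3, -0.2, -0.8]
grip_width: 0.0149
tcp [0.5123 0.1277 0.0256] heady -17.466889028194963 x axis [-0.0013 -0.0002 -1.    ]
tcp in box [-151.8519    1.4928]
```

```bash
python3 -m pendant '[[[0,0,5,0,0],[0,0,8,0,0],[0,0,10,0,0],[0,0,10,0,0],[0,0,10,0,0]]]' && python3 -m pendant '[[[0,0,10,0,0],[0,0,10,0,0],[0,0,10,0,0],[0,0,10,0,0],[0,0,6,0,0]]]' && python3 pk.py 5 |grep tcp && python3 - <<'E'
import cv2
a=cv2.imread("pics/scene5.png")[225:385,210:350]; cv2.imwrite("pics/c5.png",cv2.resize(a,None,fx=3.5,fy=3.5,interpolation=2))
E
```

```text
clock: 11.25
position: [0.4997, 0.0862, 0.0264]
tool_rot: [0.418, 0.57, 0.418, -0.57]
wrist_force: [1.4, 3.1, -1.9]
grip_width: 0.0149
clock: 11.88
position: [0.4859, 0.0423, 0.0263]
tool_rot: [-0.418, -0.57, -0.418, 0.57]
wrist_force: [0.1, 2.2, -0.3]
grip_width: 0.0149
tcp [0.4859 0.0423 0.0263] heady -17.495440146697224 x axis [-0.0001  0.0001 -1.    ]
tcp in box [-241.2602    0.7961]
```

View pics/c5.png

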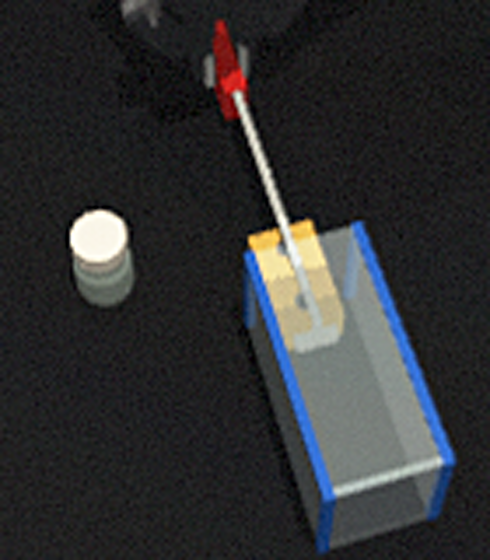

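```bash
python3 -m pendant '[[[0,0,10,0,0],[0,0,10,0,0],[0,0,10,0,0],[0,0,10,0,0],[0,0,10,0,0]]]' && python3 -m pendant '[[[0,0,10,0,0],[0,0,10,0,0],[0,0,8,0,0],[0,0,5,0,0],[0,0,0,0,0]]]' && python3 -m pendant '[[[0,0,-4,0,0],[-12,0,0,0,0],[-20,0,0,0,0],[-20,0,0,0,0],[0,0,0,0,0]]]' && python3 pk.py 6 |grep tcp && python3 - <<'E'
from h import *
x=r.snapshot("scene"); W=cloud(x); hsv=cv2.cvtColor(x["frame"],cv2.COLOR_RGB2HSV)
c=np.array([.5596,.272]); h=np.radians(72.4); B=np.array([[np.cos(h),np.sin(h)],[-np.sin(h),np.cos(h)]])
b=(W[...,:2]-c)@B.T
m=(b[...,0]>-.21)&(b[...,0]<-.06)&(abs(b[...,1])<.05)&(abs(W[...,2]-.03)<.006)
P=W[m]; print(len(P),cv2.minAreaRect(P[:,:2].astype(np.float32)*1000),np.median(P[:,:2],0), (B@(np.median(P[:,:2],0)-c))*1000)
a=x["frame"][180:345,190:350]; cv2.imwrite("pics/c6.png",cv2.cvtColor(cv2.resize(a,None,fx=3.5,fy=3.5),cv2.COLOR_RGB2BGR))
E
```

```text
clock: 12.7
position: [0.4708, -0.0055, 0.0263]
tool_rot: [-0.418, -0.57, -0.418, 0.57]
wrist_force: [1.0, 1.0, -1.5]
grip_width: 0.0148
clock: 13.32
position: [0.461, -0.0369, 0.0263]
tool_rot: [-0.418, -0.57, -0.418, 0.57]
wrist_force: [0.3, -0.7, -1.9]
grip_width: 0.0149
clock: 13.95
position: [0.4646, -0.0328, 0.0807]
tool_rot: [0.42, 0.571, 0.417, -0.569]
wrist_force: [0.5, -0.0, -1.1]
grip_width: 0.0149
tcp [ 0.4646 -0.0328  0.0807] heady -17.42943754596036 x axis [ 0.0053 -0.0014 -1.    ]
tcp in box [-319.2317   -1.5687]
361 ((525.6076049804688, 149.33404541015625), (129.2012481689453, 46.306396484375), 66.33676147460938) [0.51698931 0.11804212] [-159.63540046   -5.93611683]
```

View pics/c6.png

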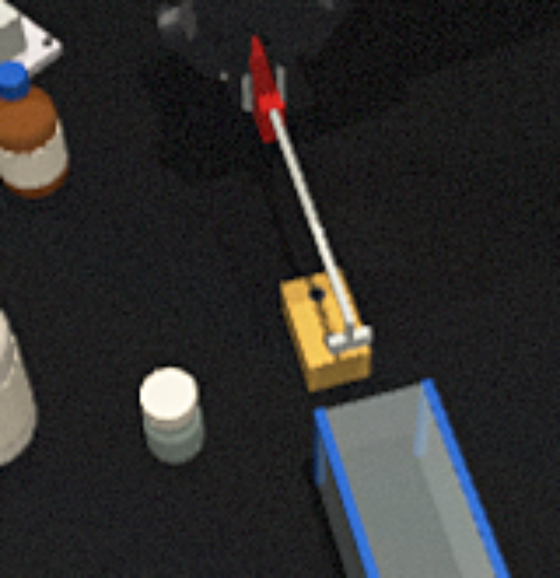

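```bash
python3 -m pendant '[[[0,-33,10,0,0],[0,0,0,-10,0],[0,0,0,-10,0],[0,0,0,-10,0],[0,0,0,-10,0]]]' && python3 -m pendant '[[[30,0,0,0,0],[15,0,0,0,0],[10,0,0,0,0],[4,0,0,0,0],[0,0,0,0,0]]]' && python3 pk.py 7 |grep tcp
```

```text
clock: 14.82
position: [0.4272, -0.032, 0.0775]
tool_rot: [0.589, 0.391, 0.59, -0.391]
wrist_force: [-0.1, 0.2, -1.1]
grip_width: 0.015
clock: 15.45
position: [0.4284, -0.0322, 0.0195]
tool_rot: [0.588, 0.393, 0.588, -0.393]
wrist_force: [-0.2, 0.7, -1.6]
grip_width: 0.0151
tcp [ 0.4284 -0.0322  0.0195] heady 22.53366195694983 x axis [ 0.0005 -0.0001 -1.    ]
tcp in box [-329.6452   33.1202]
```

```bash
python3 -m pendant '[[[0.7,0,0,0,0],[0,0,0,0,45],[0,0,0,0,45],[-10,0,0,0,45],[-30,0,0,0,45]]]' && python3 -m pendant '[[[-50,0,0,0,75],[-50,0,0,0,75],[-40,46,-36,0,75],[0,46,-36,0,75],[0,46,-36,0,75]]]' && python3 -m pendant '[[[0,0,0,10,75],[0,0,0,10,75],[0,0,0,10,75],[0,0,0,10,75],[0,0,0,0,75]]]' && python3 look.py w2
```

```text
clock: 16.27
position: [0.4263, -0.0318, 0.0582]
tool_rot: [0.587, 0.392, 0.589, -0.393]
wrist_force: [0.1, -0.0, -0.7]
grip_width: 0.0384
clock: 16.9
position: [0.5121, 0.116, 0.1962]
tool_rot: [0.589, 0.394, 0.587, -0.392]
wrist_force: [0.4, -1.6, -0.2]
grip_width: 0.0639
clock: 17.52
position: [0.5106, 0.1146, 0.1945]
tool_rot: [0.419, 0.57, 0.419, -0.569]
wrist_force: [0.4, -0.3, -0.5]
grip_width: 0.0642
[0.5107 0.1146 0.1945] heady -17.292812086432797 F [-0.6352  0.0583 -0.3499] q [ 0.0866  0.0473  1.8965 -0.      1.1972  0.3884] w 0.06414223218166269
red [ 217  326   58   56 1114] [array([428.4, -32.1]), array([16.7, 69.9]), np.float64(22.2)] 0.033760755783875926
```

View pics/w2.png

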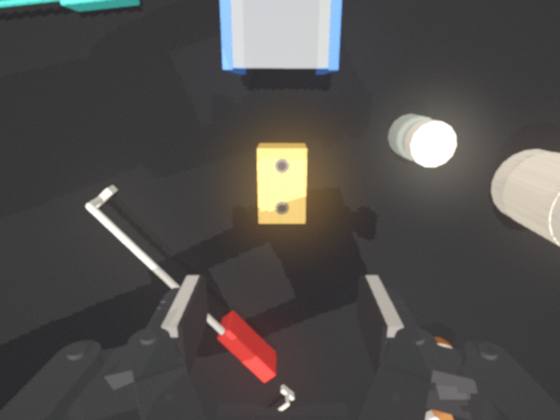

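Picker lies upright on the bench, rake at (103,197), handle at (247,347). The block is free at columns 257–307, rows 143–224, aligned with the fingers. I'll fit it and then grip.

```bash
cat > blk.py <<'E'
from h import *
import sys
np.set_printoptions(precision=4,suppress=True)
def blockfit(x,zt):
    W=cloud(x); m=(abs(W[...,2]-zt)<.008)
    f=x["frame"].astype(int); hsv=cv2.cvtColor(x["frame"],cv2.COLOR_RGB2HSV)
    br=(hsv[...,0]>12)&(hsv[...,0]<32)&(hsv[...,1]>70)&(hsv[...,2]>80)
    m=m&br; m=cv2.morphologyEx(m.astype(np.uint8),cv2.MORPH_CLOSE,np.ones((9,9)))
    n,l,stt,_=cv2.connectedComponentsWithStats(m); i=1+stt[1:,4].argmax(); v,u=np.where(l==i)
    print("px",stt[i],"z",np.nanmedian(W[l==i][:,2]))
    Q=np.array([ray(x,q,zt)[:2] for q in zip(u,v)]); return cv2.minAreaRect((Q*1000).astype(np.float32))
E
python3 - <<'E'
from blk import *
x=r.snapshot("wrist"); rc=blockfit(x,.03); print(rc)
s,p,M=st(); c=np.array([*rc[0],0])/1000; c[2]=.02
print("shift tool",M.T@(c-p)*1000)
E
```

```text
px [ 257  146   49   77 3418] z 0.030057856294206077
((511.1924133300781, 120.0645751953125), (64.9997329711914, 39.97441864013672), 72.71910858154297)
shift tool [174.3361  -1.1702  -5.3719]
```

```bash
python3 -m pendant '[[[50,-1.2,-5.4,0,75],[50,0,0,0,75],[50,0,0,0,75],[26,0,0,0,75],[0,0,0,0,75]]]' 40 && python3 -m pendant '[[[0,0,0,0,0],[0,0,0,0,0],[0,0,0,0,0],[0,0,0,0,0],[0,0,0,0,0]]]' 40 && python3 -m pendant '[[[-10,0,0,0,0],[-30,0,0,0,0],[-50,0,0,0,0],[-50,0,0,0,0],[0,0,0,0,0]]]' && python3 - <<'E'
from h import *
np.set_printoptions(precision=4,suppress=True)
s,p,M=st(); print(p,M,s["wrist_force"],s["grip_width"],s["qpos"])
E
```

```text
clock: 18.25
position: [0.5085, 0.1198, 0.0156]
tool_rot: [-0.418, -0.568, -0.42, 0.572]
wrist_force: [0.6, 0.5, -0.2]
grip_width: 0.0638
clock: 18.88
position: [0.513, 0.1203, 0.0199]
tool_rot: [0.419, 0.571, 0.418, -0.569]
wrist_force: [-0.8, 0.1, 6.2]
grip_width: 0.0391
clock: 19.5
position: [0.5145, 0.1204, 0.1629]
tool_rot: [0.42, 0.573, 0.416, -0.567]
wrist_force: [0.6, 0.1, -3.7]
grip_width: 0.0391
[0.5145 0.1204 0.1629] [[ 0.0103  0.9539 -0.3   ]
 [ 0.001  -0.3001 -0.9539]
 [-0.9999  0.0095 -0.0041]] [ 0.5716  0.0618 -3.7   ] 0.03909310125678486 [0.0971 0.09   1.9158 0.     1.1255 0.4018]
```

```bash
python3 -m pendant '[[[-12,12.6,52,0,0],[-12,12.6,52,0,0],[-12,12.6,52,0,0],[0,12.6,52,0,0],[0,12.6,52,0,0]]]' && python3 -m pendant '[[[0,12.6,52,0,0],[0,12.6,52,0,0],[0,0,0,10,0],[0,0,0,10,0],[0,0,0,10,0]]]' && python3 -m pendant '[[[0,0,0,10,0],[0,0,0,10,0],[0,0,0,8.2,0],[0,0,0,0,0],[0,0,0,0,0]]]' && python3 look.py w3
```

```text
clock: 20.12
position: [0.491, -0.1476, 0.1914]
tool_rot: [-0.417, -0.569, -0.42, 0.571]
wrist_force: [0.6, -0.3, -3.6]
grip_width: 0.0386
clock: 20.75
position: [0.4838, -0.2526, 0.1906]
tool_rot: [-0.253, -0.659, -0.256, 0.661]
wrist_force: [0.4, 0.0, -3.6]
grip_width: 0.0388
clock: 21.38
position: [0.485, -0.2529, 0.1923]
tool_rot: [-0.088, -0.701, -0.09, 0.702]
wrist_force: [0.1, -0.7, -3.5]
grip_width: 0.039
[ 0.4853 -0.2532  0.1927] heady -75.5734679432513 F [-0.7361  0.6125 -4.089 ] q [-0.609   0.1024  1.8412 -0.      1.2002  0.71  ] w 0.03902361709540689
red [ 437   26   33   66 1061] [array([ 613.5, -345.8]), array([43.5, 12.1]), np.float64(4.6)] 0.038930463849508136
red [   0  176   54   27 1018] [array([433.8, -45.6]), array([16.1, 44.2]), np.float64(22.9)] 0.033649627849506286
```

View pics/w3.png

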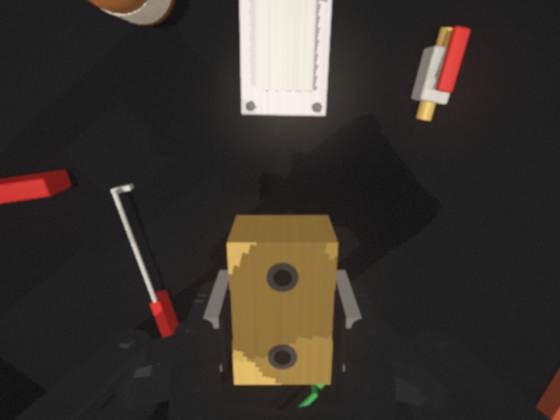

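```bash
python3 -m pendant '[[[0,0,-20,0,0],[0,0,-20,0,0],[0,0,-5,0,0],[0,0,0,0,0],[0,0,0,0,0]]]' && cat > cell.py <<'E'
from blk import *
x=r.snapshot("wrist"); save(x,sys.argv[1]); s,p,M=st(); W=cloud(x); hsv=cv2.cvtColor(x["frame"],cv2.COLOR_RGB2HSV)
print("tcp",p,"heady",np.degrees(np.arctan2(M[1,1],M[0,1])),"xax",M[:,0],"F",np.array(s["wrist_force"]))
def rect(m,z,lab):
    m=cv2.morphologyEx(m.astype(np.uint8),cv2.MORPH_OPEN,np.ones((3,3))); n,l,stt,_=cv2.connectedComponentsWithStats(m); i=1+stt[1:,4].argmax(); v,u=np.where(l==i)
    zz=np.nanmedian(W[l==i][:,2]); Q=np.array([ray(x,q,z or zz)[:2] for q in zip(u,v)]); rc=cv2.minAreaRect((Q*1000).astype(np.float32)); print(lab,stt[i],"z",zz,rc); return rc
near=(np.hypot(W[...,0]-.597,W[...,1]+.225)<.075)
rect((abs(W[...,2]-.05)<.006)&near&(hsv[...,1]<70),.05,"face")
rect((abs(W[...,2]-.066)<.006)&near&(hsv[...,1]>90),.066,"stop")
rect((abs(W[...,2]-.012)<.005)&near,.012,"base")
zt=p[2]+.0115
m=(abs(W[...,2]-zt)<.008)&(np.hypot(W[...,0]-p[0],W[...,1]-p[1])<.045)&(hsv[...,0]<35)&(hsv[...,0]>8)&(hsv[...,1]>60)
m=cv2.morphologyEx(m.astype(np.uint8),cv2.MORPH_CLOSE,np.ones((25,25)))
rc=rect(m,None,"block"); print("block-TCP in tool",M.T@(np.array([*rc[0],0])/1000-p*[1,1,0])*1000)
P=W[(m>0)&np.isfinite(W[...,2])]; P=P[abs(P[:,2]-np.median(P[:,2]))<.004]; A=np.c_[P[:,:2]-P[:,:2].mean(0),np.ones(len(P))]; print("block top plane",np.linalg.lstsq(A,P[:,2],rcond=None)[0])
E
python3 cell.py w4
```

```text
clock: 22.05
position: [0.5292, -0.2424, 0.1937]
tool_rot: [-0.088, -0.701, -0.088, 0.702]
wrist_force: [-0.1, -0.3, -4.3]
grip_width: 0.0389
tcp [ 0.5291 -0.2424  0.1937] heady -75.6672829527853 xax [-0.0008  0.0002 -1.    ] F [ 0.836   0.4698 -3.7774]
face [ 255   61   57   94 5106] z 0.05005449030086359 ((594.22412109375, -225.998046875), (64.12903594970703, 39.90423583984375), 13.203991889953613)
stop [ 252   45   65   17 1018] z 0.0660623824493925 ((629.522705078125, -218.02999877929688), (9.353387832641602, 41.813926696777344), 13.149717330932617)
base [ 239   28   90  142 5555] z 0.012039431793964205 ((597.1290893554688, -225.15524291992188), (109.27765655517578, 69.54935455322266), 13.408332824707031)
block [  226   234   113   150 16029] z 0.20375924883781996 ((528.6831665039062, -242.3354034423828), (66.76309967041016, 42.80580139160156), 14.381823539733887)
block-TCP in tool [ 0.0004 -0.2183  0.4151]
block top plane [-0.0063 -0.      0.2037]
```

View pics/w4.png

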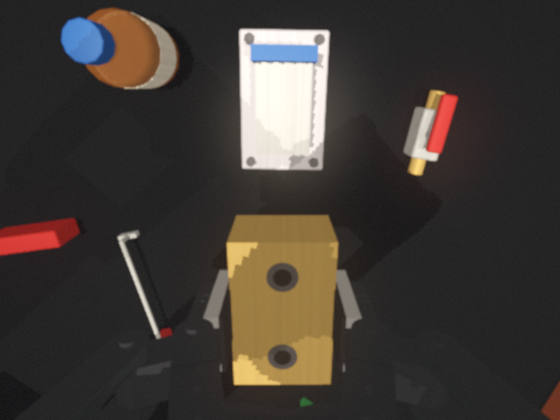

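```bash
python3 -m pendant '[[[0,0,0,1.1,0],[0,-0.9,-20,0,0],[0,0,-21.5,0,0],[50,0,0,0,0],[40,0,0,0,0]]]' && python3 -m pendant '[[[15,0,0,0,0],[6,0,0,0,0],[0,0,0,0,0],[0,0,0,0,0],[0,0,0,0,0]]]' && python3 cell.py w5
```

```text
clock: 22.72
position: [0.5712, -0.2317, 0.1031]
tool_rot: [0.082, 0.703, 0.081, -0.702]
wrist_force: [-0.7, 0.4, -4.5]
grip_width: 0.0391
clock: 23.35
position: [0.5708, -0.2327, 0.0846]
tool_rot: [0.082, 0.703, 0.081, -0.702]
wrist_force: [0.5, -0.1, -4.3]
grip_width: 0.0392
tcp [ 0.5705 -0.2325  0.0842] heady -76.77085431503949 xax [ 0.002 -0.001 -1.   ] F [ 0.2968  0.3576 -4.1764]
face [ 236  156   88   59 5021] z 0.050062676585870554 ((608.3650512695312, -222.60890197753906), (27.890153884887695, 40.03301239013672), 13.240583419799805)
stop [ 227  129  106   26 2725] z 0.06601084429914239 ((630.4322509765625, -217.58944702148438), (10.060073852539062, 42.966880798339844), 13.24144172668457)
base [ 214   88  131  164 7361] z 0.012037539733880036 ((604.707275390625, -223.46133422851562), (93.95903015136719, 69.32164764404297), 13.405936241149902)
block [  226   234   112   150 15987] z 0.09463799401506975 ((570.1919555664062, -232.50350952148438), (66.66690826416016, 42.5101203918457), 13.136261940002441)
block-TCP in tool [-0.0007 -0.0978  0.3139]
block top plane [-0.0034 -0.0003  0.0946]
```

View pics/w5.png

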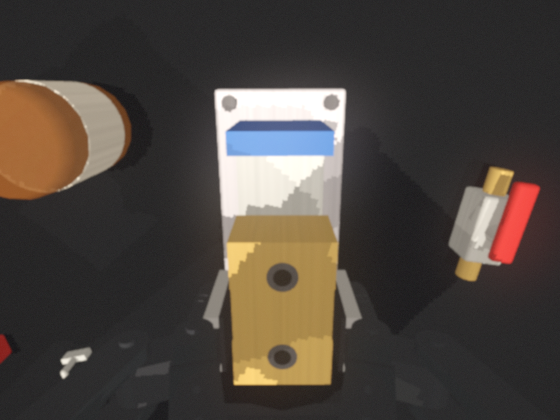

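The block is now aligned with the foot, about 14 mm above the face and 25 mm back of home, and sits 0.8 mm off sideways. That was my 12th picture, so from here I work from numbers only. I'll correct the sideways offset and go down in small steps until it touches.

```bash
python3 -m pendant '[[[5,-0.8,0,0,0],[5,0,0,0,0],[0,0,0,0,0],[0,0,0,0,0],[0,0,0,0,0]]]' && python3 -m pendant '[[[1,0,0,0,0],[0,0,0,0,0],[1,0,0,0,0],[0,0,0,0,0],[0,0,0,0,0]]]' && python3 cell.py w6; python3 -c "
from h import *
s,p,M=st();print(s['moment'],s['wrist_force'],M)"
```

```text
clock: 24.02
position: [0.5698, -0.2314, 0.073]
tool_rot: [0.082, 0.702, 0.081, -0.702]
wrist_force: [-0.3, -0.2, -3.7]
grip_width: 0.0391
clock: 24.65
position: [0.5696, -0.2313, 0.0709]
tool_rot: [-0.081, -0.702, -0.081, 0.702]
wrist_force: [-0.6, 0.4, -3.7]
grip_width: 0.0392
tcp [ 0.5696 -0.2313  0.0709] heady -76.76671017390282 xax [ 0. -0. -1.] F [-0.4948 -1.0134 -3.8533]
face [ 236  160   95   56 5140] z 0.050081055575520325 ((609.9314575195312, -222.24639892578125), (24.376890182495117, 40.03628158569336), 13.266897201538086)
stop [ 225  130  118   30 3250] z 0.06606056887233598 ((630.5076293945312, -217.597900390625), (10.615137100219727, 43.36659240722656), 12.728039741516113)
base [ 213   86  141  183 8481] z 0.012030281428512061 ((601.9298706054688, -224.1159210205078), (99.5930404663086, 69.29132080078125), 13.417989730834961)
block [  226   234   113   150 15955] z 0.08096253551920661 ((569.0123901367188, -231.2898712158203), (66.7444076538086, 42.784610748291016), 13.248995780944824)
block-TCP in tool [-0.     -0.1574  0.5619]
block top plane [-0.0053  0.0018  0.081 ]
[ 0.01190226 -0.02079746  0.03161623] [-0.49483064 -1.01337679 -3.85329982] [[ 1.69733896e-06  2.28916497e-01 -9.73446063e-01]
 [-7.65847805e-06 -9.73446063e-01 -2.28916497e-01]
 [-1.00000000e+00  7.84366420e-06  1.00884044e-07]]
```

```bash
cat > pos.py <<'E'
from h import *
np.set_printoptions(precision=2,suppress=True)
e=np.array([np.cos(np.radians(13.25)),np.sin(np.radians(13.25))]); c=np.array([594.4,-226.06])
S=[]
s,p,M=st(); d=p[:2]*1000-c
print("along %.2f lat %.2f z %.2f head %.2f"%(d@e,d@[-e[1],e[0]],p[2]*1000,np.degrees(np.arctan2(M[1,1],M[0,1]))+90),"F cell",np.array(s["wrist_force"])[:2]@e,np.array(s["wrist_force"])[:2]@[-e[1],e[0]],s["wrist_force"][2],"tilt",M[:2,0]*57.3)
E
python3 -m pendant '[[[0,0.7,0,0,0],[0,0,0,0,0],[0,0,0,0,0],[0,0,0,0,0],[0,0,0,0,0]]]'; python3 pos.py;  python3 -m pendant '[[[0.5,0,0,0,0],[0,0,0,0,0],[0,0,0,0,0],[0,0,0,0,0],[0,0,0,0,0]]]'; python3 pos.py
```

```text
clock: 25.32
position: [0.5697, -0.232, 0.0709]
tool_rot: [-0.081, -0.702, -0.081, 0.702]
wrist_force: [0.7, 0.1, -4.6]
grip_width: 0.0396
along -25.35 lat -0.10 z 70.89 head 13.23 F cell 0.6764987863248887 -0.035048057230539054 -4.605380303541076 tilt [-0.  0.]
clock: 25.95
position: [0.5698, -0.232, 0.0704]
tool_rot: [0.082, 0.702, 0.082, -0.702]
wrist_force: [0.1, -0.4, -4.0]
grip_width: 0.0392
along -25.32 lat -0.11 z 70.43 head 13.24 F cell 0.0002376396944153471 -0.44252532393955596 -3.9580154492591624 tilt [ 0. -0.]
```

Well centred sideways. Now 0.3 mm steps until it touches.

```bash
python3 -m pendant '[[[0.3,0,0,0,0],[0,0,0,0,0],[0,0,0,0,0],[0,0,0,0,0],[0,0,0,0,0]]]'|grep -E "pos|force"; python3 pos.py;  python3 -m pendant '[[[0.3,0,0,0,0],[0,0,0,0,0],[0,0,0,0,0],[0,0,0,0,0],[0,0,0,0,0]]]'|grep -E "force"; python3 pos.py
```

```text
position: [0.5697, -0.232, 0.0701]
wrist_force: [0.1, -0.3, -4.4]
along -25.36 lat -0.12 z 70.09 head 13.23 F cell 0.023950973895851796 -0.33868682668713146 -4.434883781569653 tilt [-0.  0.]
wrist_force: [-2.2, 0.2, -1.3]
along -25.32 lat -0.15 z 70.03 head 13.24 F cell -2.0564960856057777 0.7228700932415614 -1.2729946911644203 tilt [-0. -0.]
```

```bash
python3 -m pendant '[[[0.3,0,0,0,0],[0,0,0,0,0],[0,0,0,0,0],[0,0,0,0,0],[0,0,0,0,0]]]'|grep -E "force"; python3 pos.py;  python3 -m pendant '[[[0.2,0,0,0,0],[0,0,0,0,0],[0,0,0,0,0],[0,0,0,0,0],[0,0,0,0,0]]]'|grep -E "force"; python3 pos.py
```

```text
wrist_force: [-4.2, 2.1, 5.2]
along -25.31 lat -0.18 z 69.99 head 13.24 F cell -3.634700485135903 3.0117374241398354 5.158469897686266 tilt [-0. -0.]
wrist_force: [-3.8, 2.1, 7.1]
along -25.32 lat -0.15 z 69.99 head 13.24 F cell -3.221102903894556 2.918909752042406 7.092833114107718 tilt [-0.01  0.  ]
```

```bash
python3 -m pendant '[[[0,0,-1.5,0,0],[0,0,-1.5,0,0],[0,0,-1.5,0,0],[0,0,-1.5,0,0],[0,0,0,0,0]]]'|grep -E "force"; python3 pos.py
```

```text
wrist_force: [-3.6, -1.6, 6.1]
along -19.14 lat -1.23 z 70.00 head 13.24 F cell -3.8661694508240583 -0.691855293614944 6.09742243611678 tilt [ 0.06 -0.11]
```

```bash
python3 -m pendant '[[[0,0,-1.5,0,0],[0,0,-1.5,0,0],[0,0,-1.5,0,0],[0,0,-1.5,0,0],[0,0,0,0,0]]]'|grep -E "force"; python3 pos.py
```

```text
wrist_force: [-4.9, -0.4, 5.5]
along -13.22 lat -1.07 z 69.99 head 13.24 F cell -4.836885967066138 0.7181578344867782 5.515147336132987 tilt [ 0.04 -0.1 ]
```

```bash
python3 -m pendant '[[[0,-0.2,-1.2,0,0],[0,-0.2,-1.2,0,0],[0,-0.2,-1.2,0,0],[0,-0.2,-1.2,0,0],[0,0,-1.2,0,0]]]'|grep -E "force"; python3 pos.py
```

```text
wrist_force: [-4.4, -0.7, 5.7]
along -7.43 lat -0.41 z 69.97 head 13.24 F cell -4.433314663692018 0.37220842552947614 5.703947236628954 tilt [ 0.02 -0.11]
```

```bash
python3 -m pendant '[[[0,0,-1,0,0],[0,0,-1,0,0],[0,0,-1,0,0],[0,0,0,0,0],[0,0,0,0,0]]]'|grep -E "force"; python3 pos.py; python3 cell.py w7
```

```text
wrist_force: [-5.0, -1.1, 5.6]
along -4.31 lat -0.27 z 69.96 head 13.24 F cell -5.086246795495322 0.11268684165403818 5.58410529178847 tilt [ 0.04 -0.1 ]
tcp [ 0.5903 -0.2273  0.07  ] heady -76.75787790207804 xax [ 0.0006 -0.0017 -1.    ] F [-3.4493 -0.8188  5.5393]Traceback (most recent call last):
  File "cell.py", line 8, in <module>
    rect((abs(W[...,2]-.05)<.006)&near&(hsv[...,1]<70),.05,"face")
    ~~~~^^^^^^^^^^^^^^^^^^^^^^^^^^^^^^^^^^^^^^^^^^^^^^^^^^^^^^^^^^
  File "cell.py", line 5, in rect
    m=cv2.morphologyEx(m.astype(np.uint8),cv2.MORPH_OPEN,np.ones((3,3))); n,l,stt,_=cv2.connectedComponentsWithStats(m); i=1+stt[1:,4].argmax(); v,u=np.where(l==i)
                                                                                                                             ~~~~~~~~~~~~~~~~^^
ValueError: attempt to get argmax of an empty sequence
```

```bash
sed -i 's/^rect((abs(W\[...,2\]-.05)/#&/' cell.py; python3 cell.py w8; python3 - <<'E'
from h import *
# image columns of block top edges, stop top edges & base edges at chosen rows (column gradient), in lateral mm
im=cv2.imread("pics/w8.png"); hsv=cv2.cvtColor(im,cv2.COLOR_BGR2HSV)
x=r.snapshot("wrist"); e=np.array([.9734,.2292]); n=np.array([-.2292,.9734]); c=np.array([.5944,-.22606])
br=(hsv[...,0]>8)&(hsv[...,0]<35)&(hsv[...,1]>70); bl=(hsv[...,0]>95)&(hsv[...,0]<130)&(hsv[...,1]>100)
lat=lambda u,v,z:((ray(x,(u,v),z)[:2]-c)@n*1000)
for v in(250,275,330,370):
    u=np.where(br[v,200:370])[0]+200
    print("block row",v,u.min(),u.max(),lat(u.min()-.5,v,.08),lat(u.max()+.5,v,.08))
b=np.where(bl[:,200:370].sum(1)>80)[0]; print("blue rows",b.min(),b.max())
for v in(b.max()-2,b.max()-8,b.min()+12):
    u=np.where(bl[v,200:370])[0]+200; print("stop row",v,u.min(),u.max(),lat(u.min()-.5,v,.066),lat(u.max()+.5,v,.066))
E
```

```text
tcp [ 0.5903 -0.2273  0.07  ] heady -76.76197683162252 xax [ 0.0007 -0.0016 -1.    ] F [-4.1499 -0.6278  5.8485]
stop [ 226  185  112   29 3076] z 0.06597492343748884 ((630.6581420898438, -217.62106323242188), (11.260699272155762, 42.96673583984375), 13.243783950805664)
base [ 213  129  136  140 6704] z 0.012028119017644376 ((612.640380859375, -221.56130981445312), (78.57505798339844, 69.26712799072266), 13.406014442443848)
block [  226   234   113   150 16001] z 0.08008235112993561 ((589.7245483398438, -227.30966186523438), (66.7255859375, 42.82993698120117), 13.155540466308594)
block-TCP in tool [-0.0004 -0.137   0.5286]
block top plane [-0.0046 -0.0002  0.0801]
block row 250 227 336 19.93389825291237 -19.939539743850624
block row 275 228 335 20.0514243681064 -20.05882487967368
block row 330 231 335 20.01760928104178 -21.207461370267676
block row 370 231 336 20.88356538489903 -22.53885174395291
blue rows 187 212
stop row 210 227 336 21.39062594918197 -21.424675369054732
stop row 204 227 337 21.272907530274466 -21.693766352402886
stop row 199 227 337 21.175795232900416 -21.594431625302644
```

```bash
python3 -m pendant '[[[0,0,-1,0,0],[0,0,-1,0,0],[0,0,-1,0,0],[0,0,-0.5,0,0],[0,0,0,0,0]]]'|grep -E "force"; python3 pos.py; python3 -m pendant '[[[0,0,-0.5,0,0],[0,0,0,0,0],[0,0,0,0,0],[0,0,0,0,0],[0,0,0,0,0]]]'|grep -E "force"; python3 pos.py
```

```text
wrist_force: [-4.6, -2.4, 6.2]
along -0.90 lat -0.25 z 70.01 head 13.24 F cell -5.019847820627543 -1.2813967881684474 6.225837819553877 tilt [ 0.02 -0.09]
wrist_force: [-3.7, -1.3, 5.3]
along -0.43 lat -0.27 z 69.99 head 13.24 F cell -3.9066351121316023 -0.439769222097316 5.312499457160498 tilt [ 0.02 -0.09]
```

```bash
python3 -m pendant '[[[0,0,-0.5,0,0],[0,0,0,0,0],[0,0,0,0,0],[0,0,0,0,0],[0,0,0,0,0]]]'|grep -E "force"; python3 pos.py
```

```text
wrist_force: [-4.4, -0.6, 6.6]
along 0.05 lat -0.24 z 69.96 head 13.24 F cell -4.462731543271822 0.4357299099775605 6.551192322983435 tilt [ 0.02 -0.09]
```

```bash
python3 -m pendant '[[[0,0,-0.4,0,0],[0,0,0,0,0],[0,0,0,0,0],[0,0,0,0,0],[0,0,0,0,0]]]'|grep -E "force"; python3 pos.py;  python3 -m pendant '[[[0,0,-0.4,0,0],[0,0,0,0,0],[0,0,0,0,0],[0,0,0,0,0],[0,0,0,0,0]]]'|grep -E "force"; python3 pos.py
```

```text
wrist_force: [-4.2, -0.7, 5.6]
along 0.39 lat -0.25 z 69.99 head 13.24 F cell -4.2274038087909975 0.32053008375366016 5.626089325956607 tilt [ 0.01 -0.09]
wrist_force: [-4.9, -0.8, 6.3]
along 0.84 lat -0.25 z 69.99 head 13.24 F cell -4.966848842644909 0.3608429876026436 6.298737504105331 tilt [ 0.02 -0.09]
```

```bash
python3 -m pendant '[[[0,0,-0.4,0,0],[0,0,0,0,0],[0,0,0,0,0],[0,0,0,0,0],[0,0,0,0,0]]]'|grep -E "force"; python3 pos.py;  python3 -m pendant '[[[0,0,-0.3,0,0],[0,0,0,0,0],[0,0,0,0,0],[0,0,0,0,0],[0,0,0,0,0]]]'|grep -E "force"; python3 pos.py; python3 cell.py w9
```

```text
wrist_force: [-4.7, -1.4, 6.0]
along 1.25 lat -0.26 z 69.99 head 13.24 F cell -4.88119106702988 -0.3121487625688394 5.997012575911385 tilt [ 0.02 -0.09]
wrist_force: [-4.8, -1.3, 5.5]
along 1.46 lat -0.23 z 69.97 head 13.24 F cell -4.916983032714305 -0.14279047130350936 5.47184782881298 tilt [ 0.01 -0.09]
tcp [ 0.5959 -0.226   0.07  ] heady -76.76133960780224 xax [ 0.0001 -0.0016 -1.    ] F [-4.9383 -0.4455  6.1566]
stop [ 227  199  111   28 3053] z 0.06594515626473844 ((630.9306030273438, -217.50782775878906), (11.137971878051758, 43.2064208984375), 13.231908798217773)
base [ 214  140  135  129 6283] z 0.012008608295421509 ((615.5265502929688, -220.88470458984375), (73.0118637084961, 69.28096771240234), 13.416011810302734)
block [  226   234   112   150 15936] z 0.08008102586674803 ((595.2432250976562, -225.86282348632812), (66.8013687133789, 42.60926055908203), 12.865554809570312)
block-TCP in tool [-0.0002 -0.2387  0.6018]
block top plane [-0.0042 -0.0007  0.0801]
```

```bash
python3 -m pendant '[[[0,0,-0.4,0,0],[0,0,0,0,0],[0,0,0,0,0],[0,0,0,0,0],[0,0,0,0,0]]]'|grep -E "force"; python3 pos.py;  python3 -m pendant '[[[0,0,-0.4,0,0],[0,0,0,0,0],[0,0,0,0,0],[0,0,0,0,0],[0,0,0,0,0]]]'|grep -E "clock|force"; python3 pos.py
```

```text
wrist_force: [-5.6, -0.4, 5.4]
along 1.65 lat -0.24 z 69.97 head 13.25 F cell -5.587463396973754 0.8992230450164965 5.353456147911788 tilt [-0.02 -0.09]
clock: 36.78
wrist_force: [-6.8, -1.0, 6.2]
along 1.68 lat -0.25 z 69.98 head 13.25 F cell -6.815920276098202 0.5289506670576566 6.220676013335767 tilt [-0.07 -0.09]
```

```bash
python3 -m pendant '[[[0,0,-0.4,0,0],[0,0,0,0,0],[0,0,0,0,0],[0,0,0,0,0],[0,0,0,0,0]]]'|grep -E "clock|force"; python3 pos.py;  python3 -m pendant '[[[0,0,0.5,0,0],[0,0,0,0,0],[-0.3,0,0,0,0],[0,0,0,0,0],[0,0,0,0,0]]]'|grep -E "clock|force"; python3 pos.py
```

```text
clock: 37.4
wrist_force: [-7.6, -1.7, 7.4]
along 1.67 lat -0.25 z 69.96 head 13.26 F cell -7.7618188438327556 0.05526302983980628 7.42917009489882 tilt [-0.12 -0.1 ]
clock: 38.02
wrist_force: [-5.5, -2.1, 5.1]
along 1.68 lat -0.24 z 69.98 head 13.25 F cell -5.804454591316594 -0.80707363829416 5.055939836455722 tilt [-0.05 -0.1 ]
```

Motion has stopped at the stop: 0.8 mm more commanded, about 0 mm moved, and the force along the slide is rising. I'll release gently and rise.

```bash
python3 -m pendant '[[[0,0,0,0,50],[0,0,0,0,55],[0,0,0,0,60],[0,0,0,0,70],[0,0,0,0,70]]]'|grep -E "clock|force|width"; python3 pos.py; python3 -m pendant '[[[-5,0,0,0,70],[-15,0,0,0,70],[-30,0,0,0,70],[-40,0,0,0,70],[-40,0,40,0,70]]]' && python3 -m pendant '[[[0,0,30,0,70],[0,0,0,0,70],[0,0,0,0,70],[0,0,0,0,70],[0,0,0,0,70]]]' && cat > fin.py <<'E'
from blk import *
e=np.array([.9734,.2292]); n=np.array([-.2292,.9734])
for nm in("wrist","top","scene"):
    x=r.snapshot(nm); save(x,"fin_"+nm); W=cloud(x); hsv=cv2.cvtColor(x["frame"],cv2.COLOR_RGB2HSV)
    near=np.hypot(W[...,0]-.597,W[...,1]+.225)<.08
    for lab,z,m in(("block",.08,(hsv[...,0]>8)&(hsv[...,0]<35)&(hsv[...,1]>60)&(abs(W[...,2]-.08)<.006)),("stop",.066,(hsv[...,0]>95)&(hsv[...,0]<130)&(abs(W[...,2]-.066)<.006)),("base",.012,abs(W[...,2]-.012)<.005)):
        m=(m&near).astype(np.uint8)
        if lab=="block": m=cv2.morphologyEx(m,cv2.MORPH_CLOSE,np.ones((7,7)))
        k,l,S,_=cv2.connectedComponentsWithStats(m)
        if k<2: continue
        v,u=np.where(l==1+S[1:,4].argmax()); Q=np.array([ray(x,q,z)[:2] for q in zip(u,v)])*1000; a=(Q-[594.4,-226.06])@np.c_[e,n]
        print(nm,lab,len(u),"along",np.percentile(a[:,0],[1,99]),"lat",np.percentile(a[:,1],[1,99]),"head",cv2.minAreaRect(Q.astype(np.float32))[2],"z",np.nanmedian(W[v,u,2]))
E
python3 fin.py; python3 pos.py
```

```text
clock: 38.65
wrist_force: [-0.1, -0.2, 0.2]
grip_width: 0.0595
along 2.47 lat 0.71 z 69.58 head 13.24 F cell -0.18428193109509053 -0.20760069459913758 0.19719644894985006 tilt [0.01 0.  ]
clock: 39.28
position: [0.5594, -0.2342, 0.2028]
tool_rot: [0.083, 0.704, 0.081, -0.701]
wrist_force: [-0.4, -0.6, 0.5]
grip_width: 0.0596
clock: 39.9
position: [0.5289, -0.2406, 0.1991]
tool_rot: [-0.082, -0.702, -0.082, 0.703]
wrist_force: [0.8, -0.0, 0.7]
grip_width: 0.0597
wrist block 5775 along [-31.8281  30.7374] lat [-19.4589  19.2275] head 13.306397438049316 z 0.0800524803912595
wrist stop 1000 along [32.8241 41.3922] lat [-21.3995  21.7436] head 13.310336112976074 z 0.06611310364603123
wrist base 4414 along [-51.4934  57.4058] lat [-34.2495  34.7837] head 13.405048370361328 z 0.011982156936793685
top block 82 along [ 1.2321 31.8577] lat [-9.7263 20.4902] head 58.605892181396484 z 0.0807517199237569
top stop 30 along [32.2858 42.1154] lat [-19.6985  22.7321] head 23.072052001953125 z 0.06622577503333543
top base 181 along [-34.0489  56.8892] lat [14.322  35.2845] head 12.817437171936035 z 0.012614312684281412
scene block 325 along [-29.2169  34.7323] lat [-17.8199  25.7745] head 12.441515922546387 z 0.07887559401108596
scene stop 76 along [32.0283 45.6178] lat [-19.5879  27.3113] head 12.482707977294922 z 0.06497681661324099
scene base 235 along [ 6.9319 60.9471] lat [-30.595  39.188] head 13.409306526184082 z 0.010951386111490696
along -67.40 lat 0.83 z 199.22 head 13.26 F cell 0.13977815491385867 -0.5311944865042204 0.10492610236985805 tilt [-0.03  0.02]
```

```bash
python3 - <<'E'
from h import *
x=r.snapshot("wrist"); f=x["frame"].astype(float); e=np.array([.9734,.2292]); n=np.array([-.2292,.9734]); c=np.array([.5944,-.22606])
P=lambda a,l,z: proj(x,np.array([[*(c+e*a/1000+n*l/1000),z]]))[0]
def prof(axis,rng,fix,z):
    t=np.arange(*rng,.1); out=[]
    for a in t:
        uv=np.array([P(a,l,z) if axis=="a" else P(l,a,z) for l in fix],np.float32)
        out.append(np.mean([cv2.getRectSubPix(x["frame"],(1,1),(float(u),float(v)))[0,0].astype(float) for u,v in uv],0))
    return t,np.array(out)
def edge(lab,axis,rng,fix,z,ch):
    t,o=prof(axis,rng,fix,z); g=cv2.GaussianBlur(ch(o).reshape(-1,1),(1,9),0).ravel(); d=np.abs(np.gradient(g)); w=d*(d>.3*d.max()); k=d.argmax(); s=slice(max(0,k-10),k+11); print(lab,"%.2f"%(np.sum(t[s]*d[s])/d[s].sum()),"strength %.1f"%d.max())
yb=lambda o:o[:,0]-o[:,2]; br=lambda o:o.sum(1); bl=lambda o:o[:,2]-o[:,0]
L=np.arange(-14,15,2.)
edge("block front z.08","a",(27,36),L,.08,yb); edge("block rear z.08","a",(-37,-27),L,.08,yb)
A=np.array([-26,-22,-18,-14,14,18,22,26.])
edge("block lat+ ","l",(15,25),A,.08,yb); edge("block lat- ","l",(-25,-15),A,.08,yb)
edge("stop rear z.066","a",(38,46),L,.066,bl)
S=np.array([36,38,40.]); edge("stop lat+","l",(18,26),S,.066,bl); edge("stop lat-","l",(-26,-18),S,.066,bl)
edge("base far","a",(53,63),L,.012,br); edge("base near","a",(-57,-47),L,.012,br)
B=np.arange(-20,21,5.); edge("base lat+","l",(30,40),B,.012,br); edge("base lat-","l",(-40,-30),B,.012,br)
t,o=prof("a",(28,38),L,.08); print(np.c_[t,o][::5].round(0).tolist())
E
```

```text
block front z.08 31.79 strength 12.6
block rear z.08 -32.39 strength 5.6
block lat+  19.61 strength 5.2
block lat-  -20.44 strength 5.0
stop rear z.066 41.01 strength 7.6
stop lat+ 21.70 strength 7.0
stop lat- -21.67 strength 7.4
base far 57.62 strength 32.8
base near -52.37 strength 22.5
base lat+ 35.00 strength 24.9
base lat- -35.20 strength 24.3
[[28.0, 255.0, 255.0, 165.0], [29.0, 255.0, 255.0, 166.0], [29.0, 255.0, 255.0, 166.0], [30.0, 255.0, 255.0, 166.0], [30.0, 255.0, 255.0, 166.0], [31.0, 255.0, 254.0, 170.0], [31.0, 255.0, 242.0, 187.0], [32.0, 227.0, 221.0, 210.0], [32.0, 182.0, 199.0, 228.0], [33.0, 148.0, 186.0, 239.0], [33.0, 137.0, 184.0, 243.0], [34.0, 137.0, 185.0, 245.0], [34.0, 137.0, 186.0, 245.0], [35.0, 136.0, 186.0, 245.0], [35.0, 136.0, 185.0, 245.0], [36.0, 136.0, 185.0, 245.0], [36.0, 135.0, 185.0, 245.0], [37.0, 135.0, 185.0, 245.0], [37.0, 135.0, 185.0, 245.0], [38.0, 135.0, 185.0, 245.0]]
```

```bash
python3 - <<'E'
from h import *
x=r.snapshot("scene")
for l in("reagent","vial","electrolyte","valve","picker"): print(l,[(np.round(ray(x,d["uv"],0)[:2],3),round(d["conf"],2)) for d in r.place_of(x,l)][:4])
print(r.get_state()["clock"],r.job_done())
E
```

```text
reagent [(array([ 0.61 , -0.106]), 0.87)]
vial [(array([0.623, 0.126]), 0.57)]
electrolyte [(array([0.719, 0.052]), 0.96)]
valve [(array([ 0.607, -0.341]), 0.54)]
picker [(array([ 0.107, -0.258]), 0.89), (array([0.42 , 0.296]), 0.87), (array([ 0.423, -0.025]), 0.62), (array([ 0.331, -0.174]), 0.53)]
the job is handed in; nothing more can be done
40.4 None
```

The brass block is home on the flow-cell foot, and I handed the job in at about 40 s of the 72 s allowed.

- **Raking out:** I gripped the larger red picker by its handle and passed the rake over the block. I lowered it behind the block, pulled the block out of the dry box, and laid the picker back upright on the bench.
- **Wringing on:** I set the block on the face with about 60% overlap, pressed with about 10 N, and slid it along until it stopped at the blue stop. There, about 1 mm more commanded motion moved nothing and the push force rose. I then released it and raised the gripper clear.

**Last checks**
- **Fit:** in the last wrist picture the block is within about 0.1 mm of home along the slide and about 0.3–0.4 mm off sideways. It is flat (top at 80 mm), at the same heading as the stop, and shows no visible gap to it.
- **Bystanders:** the reagent bottle, vial, electrolyte bottle and valve were all found where they started, within about 15 mm. The network estimates are no finer than that. I saw no unexpected contact force near any of them.

**Small disagreements**
- **Slide position:** the arm's own reading put the block about 1 mm further along than the pictures do. I put this down to camera and arm calibration error.
- **Sideways drift:** early in the slide the arm drifted about 1 mm sideways. I corrected it while the block stayed pressed to the face.

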